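# Clamp the contour model in its jig

### The arm

A 6-joint arm with a two-finger parallel gripper is mounted at the origin on the work surface. World frame = base frame: x ahead of the robot, y to its left, z up, the work surface at z = 0. Lengths are in m, angles in degrees, forces in N, time in s.
With the tool pointing down it reaches from about 0.4 to 0.825 m from the base axis. Payload 7 kg.
Tool frame: the origin (TCP) lies at the very end of the fingers, on their centre line; the grasp point (between the pads) lies tcp_to_grasp behind it (tcp_to_grasp is the distance from the TCP to the grasp point, in m); x points along the fingers, y is the direction in which the jaws open and shut, and the axes are right-handed (so a half turn about x gives the same grasp; the last joint's range is limited). The gripper opens to 88 mm and grips with 3 to 60 N. Pads are 19 mm wide; open, the fingers measure 130 mm over their backs; the gripper's body (78 mm by 193 mm) begins 47 mm behind the grasp point.
Start: joints at [88.757, 20.546, 0.682, 0, -70.136, -16.507], TCP at [0.206, 0.643, 0.227] pointing down, gripper open.
Joint ranges: [-176.03, 176.03], [-82.01, 121.73], [-58.28, 71.71], [-173.87, 95.51], [-174.79, -0.11], [-173.66, 173.66]. Speed limits (degrees/s): [136.94, 136.94, 172.46, 180, 180, 180].

### API

Orientations are given as [roll, pitch, yaw] about the fixed x, y, z axes, in that order (R = Rz(yaw) Ry(pitch) Rx(roll)).
In Python, from plant import * gives the robot as it stands. The module is installed in compiled form; this text tells all that it offers.
- The arm moves only by the shell command python3 -m pendant 'ROWS'. ROWS is JSON, a list of rows, each an object with "claw": the finger opening in mm, from 0 to 87.6; "linear": the shift along the tool's x, y, z in mm, a list of three; "twist": the turn about the tool's x in rad. In form: [{"claw": claw, "linear": [tx, ty, tz], "twist": twist}, ...]. A call has exactly 10 rows; each row shifts and turns the commanded pose from where the row before left it, along the tool's axes as they then stand; what a row does not reach is not made up. A row lasts 1/12 s, in which the tool goes at most 41.7 mm and 7.16 degrees, less where a joint would pass 70% of its speed; a pose out of reach is approached as far as the arm can. A call with a gripper value outside its range is refused whole. The fingers move at their own pace and stop on an object; the grip force is fixed at half the most. Time passes only in rows, so rows that do not move let the fingers close, or fill a call up. It gives the time, the measured TCP pose, the force and the opening at its end, in the units of the state.
- get_obs(): the state, without advancing time (a new reading comes with each control period).
- snapshot(name): name is "side" or "top"; returns (picture, depth): 400x640x3 uint8, red, green, blue; 400x640 float32, m along the optical axis (not along the pixel's ray), 0 where there is no reading.
- camera_params(name): a dict with "fx", "fy", "cx", "cy" (pixels), "rvec" (rotation vector, rad) and "tvec" (3), from world to camera coordinates, as OpenCV has them. Camera axes: x right, y down, z forward; pixel columns grow to the right and rows downward; lengths in m; the calibration is good to about 2 mm. A picture is of the moment at which its call begins. camera_params takes no time and is no camera call.
- close_job(): hands the job in, once; it reports no verdict.
Trained networks look in the newest picture that a camera, given by its name, has taken for a name from the list of things; names that differ only in an ending like _2 or _b are one class to them, and where a whole thing is asked for, a point or a joint stands for the part that bears it (a point fixed in the world has none). Each returns a list of dicts, best first, with "confidence" (0 to 1); they miss things now and then, are a little off and sometimes report something else, mostly with a low value. They report only what shows in the picture. A call takes as long as a camera call. They do not tell look-alikes from the thing itself.
- boxes_of(camera, target): "xy" ([column, row] in pixels, amid what is visible of it).
The state is a dict: "clock": time; "joint_pos": joint angles; "qvel": joint speeds; "tau": joint torques, N m; "tool_pos": TCP position; "orientation": TCP orientation; "force": force on the tool from outside, world axes, zero at the start; "moment": the same for the moment, N m; "opening": finger opening in m.
Only numpy, scipy, OpenCV 4.12 (cv2) and the standard library are available. Lean on these libraries where they do the work, as an engineer would, in place of code of your own. Each camera call takes 0.05 s, during which the arm holds its last target. There are 200 camera calls.

### The job

Clamp the white contour model down in its jig: push the steel swing strap round with the back or tip of a finger until it lies square across the model against its stop, then press the cam lever all the way down so that the pad holds the model. Only push: pick nothing up, do not shift the model out of its corner fences, and leave the glue bottle, jar and offcut where they stand.

Things in the scene. Friction and masses are not known exactly. Their poses are not given: they have to be found in the camera images.
- jig: Fixed aluminium tooling plate, 300 (x) x 260 (y) x 16 mm thick, on the bench; origin under the plate's centre, z up. Steel fences 18 mm high stand on it along the model's +x and +y sides. The dark steel clamp post (collar 44 mm wide, top 58 mm above the bench) stands at (-20, -100) mm in this frame.
- strap (a joint): Swing of the strap about the upright post, rad. 0: the strap points along the jig's -x, parked beside the model; it grows as the strap turns clockwise seen from above; 1.571: fixed stop, strap along the jig's +y, square across the model. Range -0.4 to 1.571; starts between -0.35 and 0.3. Dry friction of about 0.12 N m holds it where it is left (about 1.4 N to push at 85 mm from the post).
- strap_hinge (a point): On the post's axis, half-way up the strap bar (73 mm above the bench while the lever is up). The steel bar is 30 mm wide and 14 mm thick, level, with round ends; it runs from 31 mm behind this point to 125 mm out towards strap_end. Its top is 80 mm and its underside 66 mm above the bench; the clamp spindle and pad hang below it at strap_end. The cam lever turns round with it.
- strap_end (a point): Middle of the strap bar above the pad, 100 mm from the post's axis, same height as strap_hinge. A nut and stud stand up to 14 mm above the bar's top here.
- pad: Round rubber-faced pad, 24 mm wide, on a sprung 10 mm spindle under strap_end; origin at the centre of its underside, 42.5 mm above the bench while the lever is up, 2.5 mm above the model's flat top. Pressing the lever down draws strap and pad down by up to 4.8 mm, so that the pad presses the model with about 11 N.
- lever (a joint): Cam lever, rad. 0: raised, 72 degrees above level; grows as it is pushed down; 1.257: level, fully down against its stop. It stands on the strap's head and always folds down away from the strap (to the side opposite strap_end). Starts between 0 and 0.2; friction of about 0.3 N m holds it where it is left (about 3.5 N to push at its grip).
- lever_pivot (a point): The lever's level pivot pin, on the post's axis, 98 mm above the bench.
- lever_grip (a point): Middle of the lever's round black grip, on the lever's centre line, 90 mm from lever_pivot. The grip is 17 to 20 mm thick and spans 56 to 122 mm from the pivot.
- model: Loose white plaster contour model, 190 (x) x 130 (y) mm slab 24 mm thick, 0.4 to 0.75 kg, resting on the plate with its +x and +y sides at the fences; origin at the centre of its underside, axes as the jig's. Stepped relief up to 27 mm above the slab covers its +x half (the little house on top reaches 51 mm above the underside); its -x half is flat.
- model_flat (a point): Point on the flat top of the slab, 40 mm above the bench, where the pad comes down.
- glue_mid (a point): Loose white glue bottle, 48 mm wide, 125 mm high, standing; its centre. Leave alone.
- jar_mid (a point): Loose glass jar with a lid, 60 mm wide, 75 mm high, standing; its centre. Leave alone.
- offcut_mid (a point): Loose plaster offcut, 85 x 45 x 22 mm, lying flat; its centre. Leave alone.
There are look-alikes about, which are no part of the job. Of the things like the model, leave any that is purple; of the rest the larger one is meant.

How it is judged:
By the outcome, as a careful person would: the job done as asked, in the order asked, and still so for the second after the job is handed in, with the robot touching nothing.
It also fails if it takes over 59 s, if anything falls off the work surface, if the arm or the gripper's body presses on something with over 40 N, if the wrist force passes 120 N, or if a joint passes its speed limit or range.

## Working session

There is one attempt and no reset: what is moved stays moved. The work goes in short steps, Python scripts to look and compute and a shell command to move; the robot and the scene stay as the last step left them, time stands still between calls to the robot, and variables do not carry over. Pictures are saved under pics/ and viewed, about 8 in all and at most 12, crops included, and the job is handed in when it is done.

```bash
mkdir -p pics; cat > h.py <<'E'
from plant import *
import numpy as np, cv2
def P(c):
    p=camera_params(c);R=cv2.Rodrigues(np.array(p["rvec"],float))[0];t=np.array(p["tvec"],float).ravel()
    return p,R,t
def w2p(c,X):
    p,R,t=P(c);q=R@np.array(X,float)+t
    return np.array([p["fx"]*q[0]/q[2]+p["cx"],p["fy"]*q[1]/q[2]+p["cy"]])
def p2z(c,uv,z):
    p,R,t=P(c);d=R.T@np.array([(uv[0]-p["cx"])/p["fx"],(uv[1]-p["cy"])/p["fy"],1.]);o=-R.T@t
    return o+d*(z-o[2])/d[2]
def p2d(c,uv,dep):
    p,R,t=P(c);u,v=int(round(uv[0])),int(round(uv[1]))
    z=dep[v,u]
    return R.T@(np.array([(uv[0]-p["cx"])/p["fx"]*z,(uv[1]-p["cy"])/p["fy"]*z,z])-t)
E
python3 - <<'E'
from h import *
np.set_printoptions(precision=3,suppress=True)
for c in("top","side"):
    im,d=snapshot(c);cv2.imwrite(f"pics/{c}0.png",im[:,:,::-1]);np.save(f"{c}0.npy",d)
    print(c,-P(c)[1].T@P(c)[2])
    for n in("jig","model","strap_hinge","strap_end","pad","lever_grip","lever_pivot","model_flat","glue_mid","jar_mid","offcut_mid"):
        for b in boxes_of(c,n):
            if b["confidence"]>.25: print(n,round(b["confidence"],2),np.round(b["xy"]),p2d(c,b["xy"],d))
o=get_obs();print(o)
E
```

```text
top [0.475 0.115 1.398]
jig 0.68 [342. 191.] [0.613 0.041 0.02 ]
jig 0.61 [364. 184.] [ 0.62  -0.004  0.141]
jig 0.32 [241. 212.] [0.549 0.311 0.021]
model 0.81 [424. 239.] [ 0.49  -0.184  0.012]
model 0.72 [317. 176.] [0.649 0.11  0.041]
model 0.63 [287. 306.] [0.301 0.181 0.023]
strap_hinge 0.9 [362. 215.] [0.475 0.115 1.398]
strap_end 0.84 [362. 214.] [ 0.547 -0.007  0.079]
strap_end 0.57 [319. 174.] [0.655 0.106 0.037]
lever_grip 0.83 [367. 182.] [ 0.625 -0.013  0.136]
lever_pivot 0.56 [366. 180.] [ 0.631 -0.01   0.133]
model_flat 0.95 [425. 241.] [ 0.485 -0.185  0.017]
model_flat 0.89 [320. 174.] [0.653 0.102 0.044]
model_flat 0.7 [289. 309.] [0.295 0.176 0.025]
model_flat 0.35 [340. 192.] [0.607 0.048 0.04 ]
glue_mid 0.43 [364. 181.] [ 0.626 -0.004  0.151]
glue_mid 0.4 [342. 191.] [0.611 0.042 0.019]
jar_mid 0.61 [408. 140.] [ 0.746 -0.124  0.076]
offcut_mid 0.63 [239. 210.] [0.552 0.318 0.022]
side [ 0.445 -0.677  0.77 ]
jig 0.68 [348. 244.] [ 0.608 -0.021  0.08 ]
model 0.86 [220. 222.] [0.308 0.169 0.021]
model 0.8 [362. 220.] [0.667 0.085 0.048]
model 0.65 [308. 332.] [ 0.49
[... 340 characters left out ...]
] [ 0.487 -0.19   0.019]
model_flat 0.76 [360. 219.] [0.663 0.09  0.047]
model_flat 0.69 [219. 224.] [0.306 0.161 0.024]
glue_mid 0.63 [364. 163.] [0.726 0.303 0.067]
jar_mid 0.88 [418. 282.] [ 0.73  -0.148  0.071]
jar_mid 0.7 [350. 246.] [ 0.613 -0.02   0.071]
{'clock': 1.2, 'joint_pos': array([ 88.757,  20.547,   0.682,  -0.003, -70.135, -16.507]), 'qvel': array([-0.017, -0.039, -0.046,  0.072,  0.018, -0.078]), 'tau': array([ -0.001, -58.239,  29.329,   7.002,   0.012,  -0.   ]), 'tool_pos': array([0.206, 0.643, 0.227]), 'orientation': array([  19.38 ,   89.997, -178.371]), 'force': array([-0.1  , -0.353, -0.327]), 'moment': array([ 0.022, -0.077, -0.039]), 'opening': 0.08777741063807788}
```

View pics/top0.png

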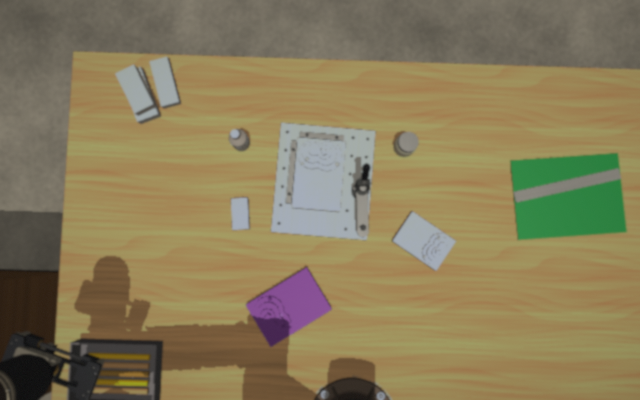

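View pics/side0.png

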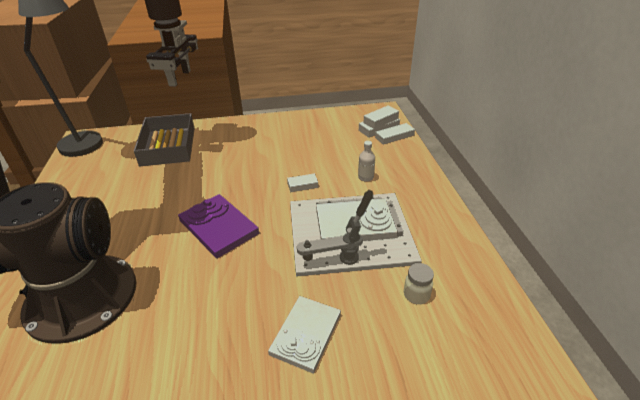

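```bash
python3 - <<'E'
from h import *
import plant
np.set_printoptions(precision=4,suppress=True)
print([n for n in dir(plant) if not n.startswith('_')], getattr(plant,'tcp_to_grasp',None))
d=np.load("top0.npy");im=cv2.imread("pics/top0.png")
p,R,t=P("top")
v,u=np.mgrid[:400,:640]
X=(np.stack([(u-p["cx"])/p["fx"]*d,(v-p["cy"])/p["fy"]*d,d],-1)-t)@R
roi=(u>262)&(u<386)&(v>112)&(v<252)&(d>0)
z=X[...,2]
print("bench z",np.median(z[(u>262)&(u<272)&(v>150)&(v<200)]))
m=roi&(z>.009)&(z<.3)
m=cv2.morphologyEx(m.astype(np.uint8),cv2.MORPH_OPEN,np.ones((5,5)))
n,l,s,c=cv2.connectedComponentsWithStats(m);k=1+np.argmax(s[1:,4]);mm=l==k
r=cv2.minAreaRect(X[mm][:,:2].astype(np.float32));print("jig rect",r)
b=roi&(z>.065)&(z<.09)&mm
q=X[b];print(len(q),q.min(0),q.max(0));r=cv2.minAreaRect(q[:,:2].astype(np.float32));print("strap",r,cv2.boxPoints(r))
h=roi&(z>.1)&mm;print("lever",X[h][np.argsort(X[h][:,2])][::12])
mod=roi&(z>.034)&(z<.06)&mm
print("model/fence rect",cv2.minAreaRect(X[mod][:,:2].astype(np.float32)))
c=cv2.resize(im[112:252,262:392],None,fx=4.2,fy=4.2,interpolation=cv2.INTER_CUBIC);cv2.imwrite("pics/crop0.png",c)
E
```

```text
['PlanningError', 'boxes_of', 'camera_params', 'close_job', 'get_obs', 'snapshot', 'tcp_to_grasp'] 0.0188
bench z 0.0010615428955814189
jig rect ((0.6399365663528442, 0.09439815580844879), (0.2602216899394989, 0.3007606267929077), 86.65790557861328)
555 [ 0.4917 -0.0219  0.0652] [0.7217 0.105  0.0899]
strap ((0.6151307225227356, 0.021452240645885468), (0.25528207421302795, 0.0669591948390007), 24.920583724975586) [[ 0.4853 -0.002 ]
 [ 0.5135 -0.0627]
 [ 0.745   0.0449]
 [ 0.7168  0.1056]]
lever [[ 0.6106  0.0133  0.1   ]
 [ 0.6078  0.006   0.1044]
 [ 0.6132 -0.0139  0.1077]
 [ 0.6153 -0.0061  0.1096]
 [ 0.6118  0.0095  0.1148]
 [ 0.6133  0.0078  0.1242]
 [ 0.6153  0.0107  0.1284]
 [ 0.6334 -0.0161  0.1308]
 [ 0.6305 -0.011   0.1327]
 [ 0.6279 -0.0134  0.1339]
 [ 0.6197  0.004   0.1356]
 [ 0.6245  0.0067  0.1369]
 [ 0.6247 -0.0177  0.1409]
 [ 0.6273 -0.006   0.158 ]
 [ 0.6306 -0.0071  0.1709]
 [ 0.6322  0.0007  0.1762]
 [ 0.6383  0.004   0.1838]
 [ 0.6398  0.0023  0.1914]
 [ 0.641  -0.0038  0.2011]
 [ 0.6498 -0.01    0.2072]
 [ 0.6489  0.0067  0.2103]
 [ 0.6441 -0.0025  0.213 ]
 [ 0.6461 -0.0022  0.215 ]]
model/fence rect ((0.6610337495803833, 0.08098214864730835), (0.21579673886299133, 0.20672188699245453), 86.78141021728516)
```

View pics/crop0.png

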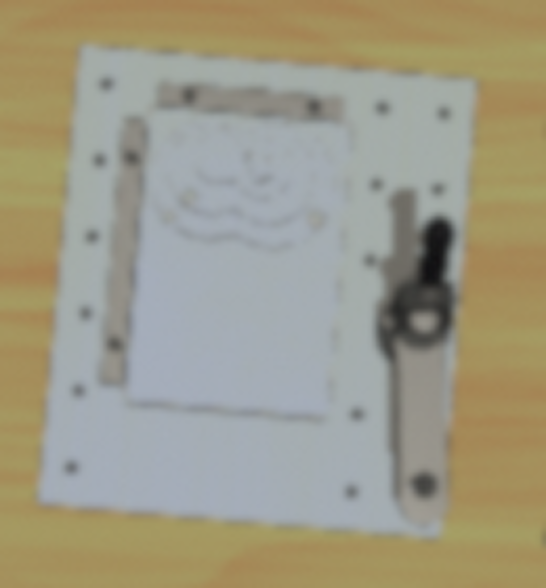

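```bash
cat >> h.py <<'E'
post=np.array([.6142,-.0042]);yaw=np.radians(-3.34)
def tw(o=None):
    o=o or get_obs()
    from scipy.spatial.transform import Rotation as Ro
    return Ro.from_euler("xyz",o["orientation"],degrees=True).as_matrix()
def go(xyz,o=None):
    o=o or get_obs();return 1000*tw(o).T@(np.array(xyz)-o["tool_pos"])
def rep():
    o=get_obs();M=tw(o);print("clock",o["clock"],"tcp",np.round(o["tool_pos"],4),"a",round(np.degrees(np.arctan2(M[1,1],M[0,1])),1),"F",np.round(o["force"],1),"op",round(o["opening"],4),"q",np.round(o["joint_pos"],0));return o
E
python3 - <<'E'
from h import *
np.set_printoptions(precision=4,suppress=True)
n=p2z("top",(262+424/4.2,112+485/4.2),.092)[:2];print("nut",n)
dv=n-post;s=np.degrees(np.arctan2(dv[1],dv[0]));print(np.linalg.norm(dv),"strap world ang",s,"q",176.66-s%360)
e=dv/np.linalg.norm(dv);out=np.array([-e[1],e[0]]);print(out)
T=post+.09*e+.056*out;print("T",T,"tool delta",go([*T,.227]))
E
```

```text
nut [ 0.5135 -0.0099]
0.10087588592347231 strap world ang -176.7839321604973 q -6.5560678395027026
[ 0.0561 -0.9984]
T [ 0.5275 -0.0652] tool delta [  -0.4654  576.2201 -522.2446]
```

```bash
R='' 
python3 -m pendant '[{"claw":0,"linear":[0,19,-17],"twist":0},{"claw":0,"linear":[0,19,-17],"twist":0},{"claw":0,"linear":[0,19,-17],"twist":0},{"claw":0,"linear":[0,19,-17],"twist":0},{"claw":0,"linear":[0,19,-17],"twist":0},{"claw":0,"linear":[0,19,-17],"twist":0},{"claw":0,"linear":[0,19,-17],"twist":0},{"claw":0,"linear":[0,19,-17],"twist":0},{"claw":0,"linear":[0,19,-17],"twist":0},{"claw":0,"linear":[0,19,-17],"twist":0}]'
python3 -m pendant '[{"claw":0,"linear":[0,19,-17],"twist":0},{"claw":0,"linear":[0,19,-17],"twist":0},{"claw":0,"linear":[0,19,-17],"twist":0},{"claw":0,"linear":[0,19,-17],"twist":0},{"claw":0,"linear":[0,19,-17],"twist":0},{"claw":0,"linear":[0,19,-17],"twist":0},{"claw":0,"linear":[0,19,-17],"twist":0},{"claw":0,"linear":[0,19,-17],"twist":0},{"claw":0,"linear":[0,19,-17],"twist":0},{"claw":0,"linear":[0,19,-17],"twist":0}]'
python3 -m pendant '[{"claw":0,"linear":[0,19,-17],"twist":0},{"claw":0,"linear":[0,19,-17],"twist":0},{"claw":0,"linear":[0,19,-17],"twist":0},{"claw":0,"linear":[0,19,-17],"twist":0},{"claw":0,"linear":[0,19,-17],"twist":0},{"claw":0,"linear":[0,19,-17],"twist":0},{"claw":0,"linear":[0,19,-17],"twist":0},{"claw":0,"linear":[0,19,-17],"twist":0},{"claw":0,"linear":[0,19,-17],"twist":0},{"claw":0,"linear":[0,0,0],"twist":0}]'
python3 -m pendant '[{"claw":0,"linear":[0,0,0],"twist":-0.09},{"claw":0,"linear":[0,0,0],"twist":-0.09},{"claw":0,"linear":[0,0,0],"twist":-0.09},{"claw":0,"linear":[0,0,0],"twist":-0.09},{"claw":0,"linear":[0,0,0],"twist":0},{"claw":0,"linear":[0,0,0],"twist":0},{"claw":0,"linear":[0,0,0],"twist":0},{"claw":0,"linear":[0,0,0],"twist":0},{"claw":0,"linear":[0,0,0],"twist":0},{"claw":0,"linear":[0,0,0],"twist":0}]'
python3 -c "
from h import *
rep();print(go([.5275,-.0652,.062]))"
```

```text
clock: 2.03
tool_pos: [0.3101, 0.4089, 0.2268]
orientation: [-91.5, 90.0, 70.8]
force: [0.1, -0.4, 0.7]
opening: 0.0266
clock: 2.87
tool_pos: [0.4141, 0.1761, 0.2269]
orientation: [-116.0, 89.9, 46.2]
force: [0.4, 0.2, 0.1]
opening: 0.0003
clock: 3.7
tool_pos: [0.5085, -0.0351, 0.2264]
orientation: [98.9, 90.0, -99.0]
force: [0.8, 0.5, 0.4]
opening: 0.0004
clock: 4.53
tool_pos: [0.5073, -0.0322, 0.2266]
orientation: [25.5, 90.0, -151.7]
force: [0.0, -0.4, -0.3]
opening: 0.0004
clock 4.5333 tcp [ 0.5073 -0.0322  0.2266] a -87.2 F [ 0.  -0.4 -0.3] op 0.0004 q [ 19.   5. -20.   0. -65.  74.]
[164.56922988  33.95720263 -18.52625687]
```

```bash

python3 -m pendant '[{"claw":0,"linear":[0,17,-9],"twist":0},{"claw":0,"linear":[0,17,-9],"twist":0},{"claw":0,"linear":[20,0,0],"twist":0},{"claw":0,"linear":[24,0,0],"twist":0},{"claw":0,"linear":[24,0,0],"twist":0},{"claw":0,"linear":[24,0,0],"twist":0},{"claw":0,"linear":[24,0,0],"twist":0},{"claw":0,"linear":[24,0,0],"twist":0},{"claw":0,"linear":[24,0,0],"twist":0},{"claw":0,"linear":[0,0,0],"twist":0}]'
python3 - <<'E'
from h import *
o=rep();im,d=snapshot("side");cv2.imwrite("pics/s1.png",cv2.resize(im[150:330,200:460],None,fx=3,fy=3)[:,:,::-1])
# planned path: finger back just touching strap, pose for strap angle phi (world), r=.09
for q in (-6.5,90):
    s=np.radians(176.66-q);e=np.array([np.cos(s),np.sin(s)]);out=np.array([-e[1],e[0]])
    print(q,post+.09*e+.036*out)
E
```

```text
clock: 5.37
tool_pos: [0.524, -0.0657, 0.0584]
orientation: [4.1, 89.6, -173.1]
force: [-1.5, 0.3, 0.1]
opening: 0.0007
clock 5.3667 tcp [ 0.524  -0.0657  0.0584] a -87.2 F [-1.5  0.3  0.1] op 0.0007 q [ 14.  17. -30.  -0. -44.  79.]
-6.5 [ 0.52632133 -0.04510646]
90 [0.58350464 0.08774452]
```

View pics/s1.png

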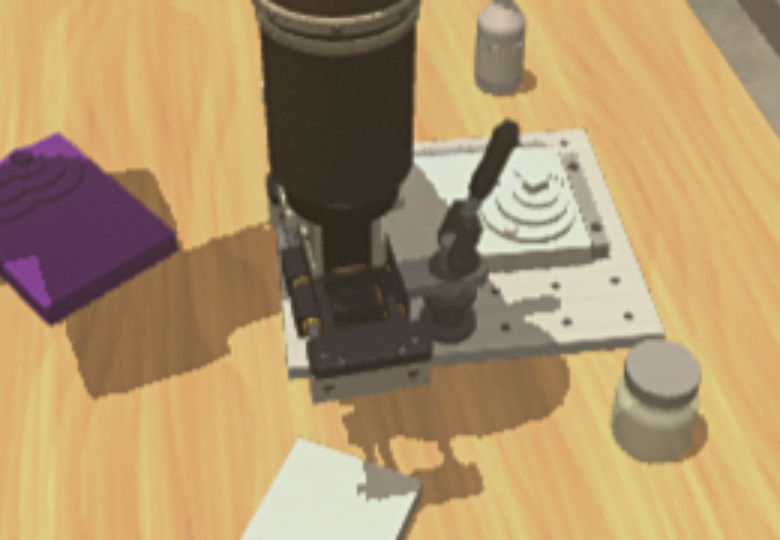

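```bash

python3 -m pendant '[{"claw":0,"linear":[0,-10,0],"twist":0},{"claw":0,"linear":[0,-10,0],"twist":0},{"claw":0,"linear":[0,-6.4,2.3],"twist":0.07},{"claw":0,"linear":[0,-6.4,2.3],"twist":0.07},{"claw":0,"linear":[0,-6.4,2.3],"twist":0.07},{"claw":0,"linear":[0,-6.4,2.3],"twist":0.07},{"claw":0,"linear":[0,-6.4,2.3],"twist":0.07},{"claw":0,"linear":[0,-6.4,2.3],"twist":0.07},{"claw":0,"linear":[0,0,0],"twist":0},{"claw":0,"linear":[0,0,0],"twist":0}]'
cat >> h.py <<'E'
def rel():
    o=rep();M=tw(o);r=np.array([*(o["tool_pos"][:2]-post),0]);print("rel post in tool y,z mm",1000*r@M[:,1],1000*r@M[:,2])
E
python3 - <<'E'
from h import *
rel();print(w2p("side",get_obs()["tool_pos"]))
for c in("side","top"):
    im,d=snapshot(c);cv2.imwrite(f"pics/{c}2.png",cv2.resize(im[150:330,200:460] if c=="side" else im[110:260,240:420],None,fx=3,fy=3)[:,:,::-1])
E
python3 -c "
import cv2,numpy as np
a=cv2.imread('pics/side2.png');b=cv2.imread('pics/top2.png');b=cv2.resize(b,(540,450))
c=np.zeros((540,1320,3),np.uint8);c[:,:780]=a;c[:450,780:]=b;cv2.imwrite('pics/c2.png',cv2.resize(c,(800,327),interpolation=cv2.INTER_AREA))"
```

```text
clock: 6.25
tool_pos: [0.518, -0.0047, 0.064]
orientation: [-139.9, 89.9, 19.1]
force: [0.6, -0.1, 0.1]
opening: 0.0005
clock 6.25 tcp [ 0.518  -0.0047  0.064 ] a -111.0 F [ 0.6 -0.1  0.1] op 0.0005 q [ 21.  16. -31.   0. -43.  48.]
rel post in tool y,z mm 34.931927989549614 89.65298913446898
[308.20068298 248.34041525]
```

View pics/c2.png

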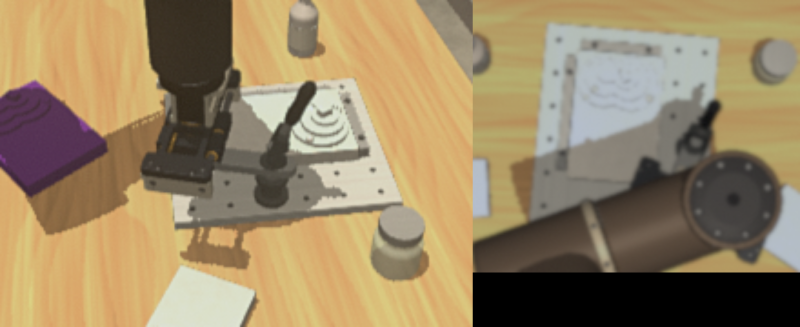

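```bash

python3 -m pendant '[{"claw":0,"linear":[2,-6.4,2.3],"twist":0.07},{"claw":0,"linear":[2,-6.4,2.3],"twist":0.07},{"claw":0,"linear":[0,-6.4,2.3],"twist":0.07},{"claw":0,"linear":[0,-6.4,2.3],"twist":0.07},{"claw":0,"linear":[0,-6.4,2.3],"twist":0.07},{"claw":0,"linear":[0,-6.4,2.3],"twist":0.07},{"claw":0,"linear":[0,-6.4,2.3],"twist":0.07},{"claw":0,"linear":[0,-6.4,2.3],"twist":0.07},{"claw":0,"linear":[0,-6.4,2.3],"twist":0.07},{"claw":0,"linear":[0,0,0],"twist":0}]'
python3 -c "
from h import *
rel()"
```

```text
clock: 7.18
tool_pos: [0.5359, 0.0521, 0.0588]
orientation: [-121.3, 90.0, 1.4]
force: [0.1, -0.6, 0.4]
opening: 0.0006
clock 7.1833 tcp [0.5359 0.0521 0.0588] a -147.4 F [ 0.1 -0.6  0.4] op 0.0006 q [ 26.  18. -29.   0. -44.   6.]
rel post in tool y,z mm 35.61020115369966 89.61501174137005
```

```bash

python3 -m pendant '[{"claw":0,"linear":[0,-6.4,2.3],"twist":0.07},{"claw":0,"linear":[0,-6.4,2.3],"twist":0.07},{"claw":0,"linear":[0,-6.4,2.3],"twist":0.07},{"claw":0,"linear":[0,-6.4,2.3],"twist":0.07},{"claw":0,"linear":[0,-6.4,2.3],"twist":0.07},{"claw":0,"linear":[0,-6.4,2.3],"twist":0.07},{"claw":0,"linear":[0,-6.4,2.3],"twist":0.07},{"claw":0,"linear":[0,-6.4,2.3],"twist":0.07},{"claw":0,"linear":[0,-6.4,2.3],"twist":0.07},{"claw":0,"linear":[0,0,0],"twist":0}]'
python3 -c "
from h import *
rel()"
python3 -m pendant '[{"claw":0,"linear":[0,-1,0],"twist":0},{"claw":0,"linear":[0,-1,0],"twist":0},{"claw":0,"linear":[0,-1,0],"twist":0},{"claw":0,"linear":[0,0,0],"twist":0},{"claw":0,"linear":[0,0,0],"twist":0},{"claw":0,"linear":[0,0,0],"twist":0},{"claw":0,"linear":[0,0,0],"twist":0},{"claw":0,"linear":[0,0,0],"twist":0},{"claw":0,"linear":[0,0,0],"twist":0},{"claw":0,"linear":[0,0,0],"twist":0}]'
python3 -c "
from h import *
rel()"
```

```text
clock: 8.02
tool_pos: [0.5844, 0.0875, 0.0586]
orientation: [-72.7, 90.0, 13.9]
force: [0.0, 0.4, 0.4]
opening: 0.0004
clock 8.0167 tcp [0.5844 0.0875 0.0586] a 176.6 F [0.  0.4 0.4] op 0.0004 q [ 27.  22. -22.   0. -46. -31.]
rel post in tool y,z mm 35.10864336745771 89.7462490333499
clock: 8.85
tool_pos: [0.5866, 0.0872, 0.0585]
orientation: [124.0, 90.0, -149.4]
force: [-1.1, -0.4, -1.1]
opening: 0.0
clock 8.85 tcp [0.5866 0.0872 0.0585] a 176.6 F [-1.1 -0.4 -1.1] op 0.0 q [ 27.  22. -22.   0. -46. -31.]
rel post in tool y,z mm 32.95108926745162 89.57382695755373
```

```bash

python3 -m pendant '[{"claw":0,"linear":[0,-1,0],"twist":0},{"claw":0,"linear":[0,-1,0],"twist":0},{"claw":0,"linear":[0,-1,0],"twist":0},{"claw":0,"linear":[0,-1,0],"twist":0},{"claw":0,"linear":[0,0,0],"twist":0},{"claw":0,"linear":[0,0,0],"twist":0},{"claw":0,"linear":[0,0,0],"twist":0},{"claw":0,"linear":[0,0,0],"twist":0},{"claw":0,"linear":[0,0,0],"twist":0},{"claw":0,"linear":[0,0,0],"twist":0}]'
python3 - <<'E'
from h import *
rel()
for c in("side","top"):
    im,d=snapshot(c);cv2.imwrite(f"pics/{c}3.png",im[:,:,::-1])
a=cv2.resize(cv2.imread('pics/side3.png')[170:310,250:450],(800,560));cv2.imwrite('pics/c3.png',a)
E
```

```text
clock: 9.68
tool_pos: [0.5895, 0.0872, 0.0583]
orientation: [92.0, 89.9, 178.6]
force: [-5.5, 3.8, 2.6]
opening: 0.0005
clock 9.6833 tcp [0.5895 0.0872 0.0583] a 176.6 F [-5.5  3.8  2.6] op 0.0005 q [ 27.  22. -21.  -0. -47. -30.]
rel post in tool y,z mm 30.05002884054608 89.82594715932248
```

View pics/c3.png

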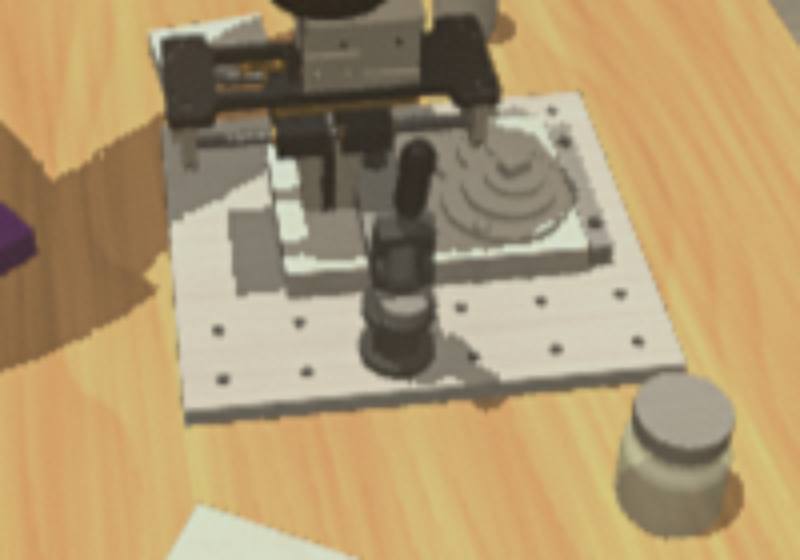

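```bash

python3 -m pendant '[{"claw":0,"linear":[0,-1,0],"twist":0},{"claw":0,"linear":[0,-1,0],"twist":0},{"claw":0,"linear":[0,0,0],"twist":0},{"claw":0,"linear":[0,0,0],"twist":0},{"claw":0,"linear":[0,0,0],"twist":0},{"claw":0,"linear":[0,0,0],"twist":0},{"claw":0,"linear":[0,0,0],"twist":0},{"claw":0,"linear":[0,0,0],"twist":0},{"claw":0,"linear":[0,0,0],"twist":0},{"claw":0,"linear":[0,0,0],"twist":0}]'
python3 -c "
from h import *
rel()"
```

```text
clock: 10.62
tool_pos: [0.5902, 0.0873, 0.0581]
orientation: [93.4, 89.8, 180.0]
force: [-11.4, 6.0, 5.2]
opening: -0.0
clock 10.6167 tcp [0.5902 0.0873 0.0581] a 176.6 F [-11.4   6.    5.2] op -0.0 q [ 27.  22. -21.  -0. -47. -30.]
rel post in tool y,z mm 29.392789325430936 89.89185513099893
```

```bash

python3 -m pendant '[{"claw":0,"linear":[0,10,0],"twist":0},{"claw":0,"linear":[0,15,0],"twist":0},{"claw":0,"linear":[-15,10,0],"twist":0},{"claw":0,"linear":[-25,0,0],"twist":0},{"claw":0,"linear":[-30,0,0],"twist":0},{"claw":0,"linear":[-30,0,0],"twist":0},{"claw":0,"linear":[-30,0,0],"twist":0},{"claw":0,"linear":[-30,0,0],"twist":0},{"claw":0,"linear":[-30,0,0],"twist":0},{"claw":0,"linear":[0,0,0],"twist":0}]'
python3 - <<'E'
from h import *
rel();print(go([.6154,.0158,.187]))
im,d=snapshot("side");cv2.imwrite("pics/s4.png",im[:,:,::-1])
cv2.imwrite('pics/c4.png',cv2.resize(im[170:310,250:450],(800,560))[:,:,::-1])
for q in (84,87,90):
  s=np.radians(176.66-q);print(q,w2p("side",[*(post+.1*np.array([np.cos(s),np.sin(s)])),.094]))
E
```

```text
clock: 11.45
tool_pos: [0.561, 0.0895, 0.2557]
orientation: [-72.1, 89.3, 14.5]
force: [0.8, 0.1, -0.2]
opening: 0.0005
clock 11.45 tcp [0.561  0.0895 0.2557] a 176.7 F [ 0.8  0.1 -0.2] op 0.0005 q [ 29.   9. -11.   0. -69. -32.]
rel post in tool y,z mm 58.554622957833416 90.4613276234986
[ 69.12965116 -57.84482665 -70.66523824]
84 [338.76281636 205.86135212]
87 [340.83155011 205.58615972]
90 [342.91956447 205.38226595]
```

View pics/c4.png

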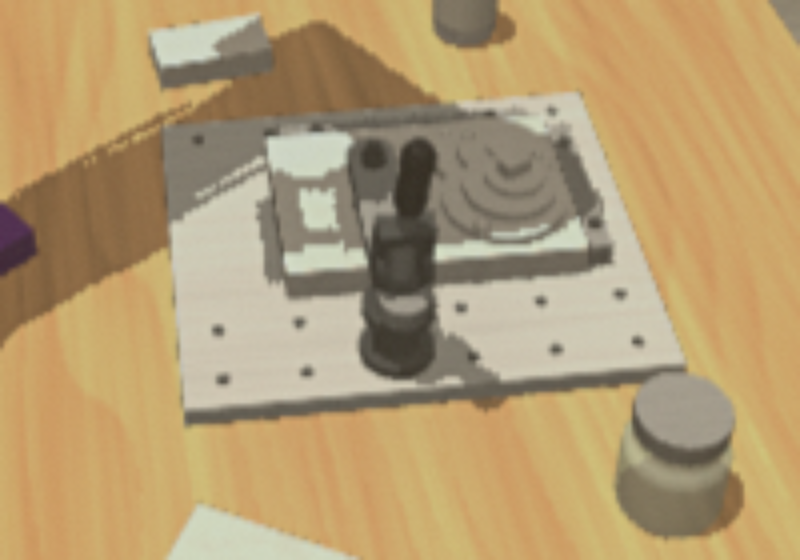

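```bash

python3 -m pendant '[{"claw":0,"linear":[0,-14.5,-17.7],"twist":0},{"claw":0,"linear":[0,-14.5,-17.7],"twist":0},{"claw":0,"linear":[0,-14.5,-17.7],"twist":0},{"claw":0,"linear":[0,-14.5,-17.7],"twist":0},{"claw":0,"linear":[0,0,0],"twist":0},{"claw":0,"linear":[20,0,0],"twist":0},{"claw":0,"linear":[20,0,0],"twist":0},{"claw":0,"linear":[20,0,0],"twist":0},{"claw":0,"linear":[9,0,0],"twist":0},{"claw":0,"linear":[0,0,0],"twist":0}]'
python3 -c "
from h import *
rel()"
```

```text
clock: 12.33
tool_pos: [0.6098, 0.0146, 0.1767]
orientation: [107.1, 89.7, -166.3]
force: [-0.1, 0.1, -0.1]
opening: 0.0006
clock 12.3333 tcp [0.6098 0.0146 0.1767] a 176.6 F [-0.1  0.1 -0.1] op 0.0006 q [ 20.  17. -12.  -0. -62. -23.]
rel post in tool y,z mm 5.493736690026534 18.48601288526622
```

```bash

python3 -m pendant '[{"claw":0,"linear":[-5,-2.5,-14],"twist":0},{"claw":0,"linear":[-5,-2.5,-14],"twist":0},{"claw":0,"linear":[3,0,-9],"twist":0},{"claw":0,"linear":[3,0,-9],"twist":0},{"claw":0,"linear":[6,0,-10],"twist":0},{"claw":0,"linear":[6,0,-10],"twist":0},{"claw":0,"linear":[0,0,0],"twist":0},{"claw":0,"linear":[0,0,0],"twist":0},{"claw":0,"linear":[0,0,0],"twist":0},{"claw":0,"linear":[0,0,0],"twist":0}]'
python3 -c "
from h import *
rel()"
```

```text
clock: 13.17
tool_pos: [0.612, -0.0512, 0.1711]
orientation: [103.2, 89.9, -170.2]
force: [1.2, -0.1, 0.1]
opening: 0.0005
clock 13.1667 tcp [ 0.612  -0.0512  0.1711] a 176.6 F [ 1.2 -0.1  0.1] op 0.0005 q [ 13.  17. -12.  -0. -61. -17.]
rel post in tool y,z mm -0.6154580080323219 -47.07690422024652
```

```bash

python3 -m pendant '[{"claw":0,"linear":[6.7,0,-5.4],"twist":0},{"claw":0,"linear":[6.7,0,-5.4],"twist":0},{"claw":0,"linear":[6.7,0,-5.4],"twist":0},{"claw":0,"linear":[7,0,-3.8],"twist":0},{"claw":0,"linear":[7,0,-3.8],"twist":0},{"claw":0,"linear":[7,0,-3.8],"twist":0},{"claw":0,"linear":[4,0,-1],"twist":0},{"claw":0,"linear":[4,0,-1],"twist":0},{"claw":0,"linear":[0,0,0],"twist":0},{"claw":0,"linear":[0,0,0],"twist":0}]'
python3 - <<'E'
from h import *
rel()
im,d=snapshot("side");cv2.imwrite('pics/c5.png',cv2.resize(im[170:310,250:450],(800,560))[:,:,::-1])
E
```

```text
clock: 14.0
tool_pos: [0.61, -0.0808, 0.1217]
orientation: [86.0, 89.9, 172.6]
force: [-0.7, -0.7, 0.1]
opening: 0.0007
clock 14.0 tcp [ 0.61   -0.0808  0.1217] a 176.6 F [-0.7 -0.7  0.1] op 0.0007 q [ 11.  20. -15.  -0. -55. -14.]
rel post in tool y,z mm -0.353287202061934 -76.66729498666894
```

View pics/c5.png

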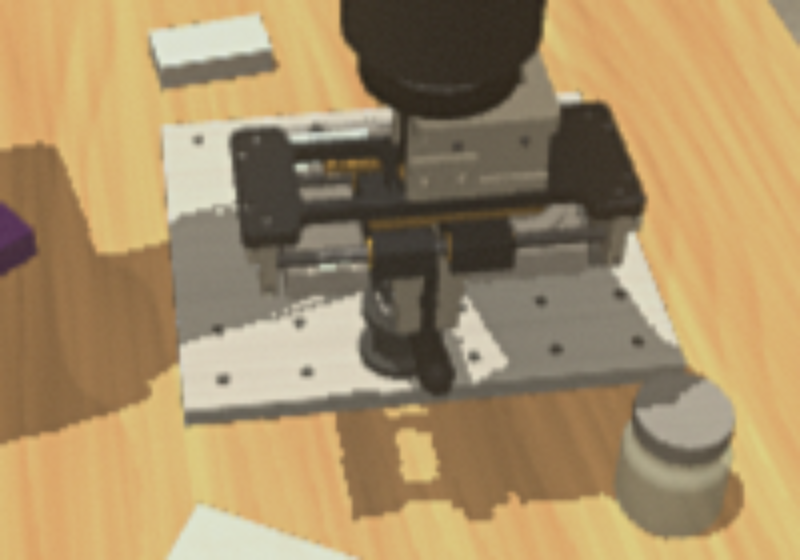

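```bash
python3 - <<'E'
from h import *
for q in (80,85,90):
  s=np.radians(176.66-q);e=np.array([np.cos(s),np.sin(s)])
  for th in(10,):
    c=np.cos(np.radians(th));z=.098+.122*np.sin(np.radians(th))
    w=w2p("side",[*(post-.118*c*e),z]);print(q,w,(w-[250,170])*4)
im,d=snapshot("side")
# lever black pixels near tip -> world
p,R,t=P("side")
v,u=np.mgrid[:400,:640];X=(np.stack([(u-p["cx"])/p["fx"]*d,(v-p["cy"])/p["fy"]*d,d],-1)-t)@R
m=(u>345)&(u<368)&(v>250)&(v<270)&(X[...,2]>.09)&(X[...,2]<.15)
q=X[m];print(len(q))
for y in(-.07,-.08,-.09,-.1,-.11,-.12,-.13):
    k=q[abs(q[:,1]-y)<.005]
    if len(k):print(y,len(k),k.mean(0),k[:,0].min(),k[:,0].max(),"expect x",post[0]+(y-post[1])*.0583)
E
```

```text
80 [368.49215987 262.99285418] [473.96863948 371.9714167 ]
85 [363.75529766 263.92410256] [455.02119064 375.69641023]
90 [358.88418298 264.53530863] [435.53673192 378.14123452]
157
-0.08 2 [ 0.60164558 -0.08338993  0.11395097] 0.6014210447762253 0.6018701200105611 expect x 0.60978086
-0.09 43 [ 0.60775088 -0.0908054   0.12408449] 0.5934525404274353 0.6244274141267786 expect x 0.60919786
-0.1 23 [ 0.60693494 -0.10043612  0.12281349] 0.6008422388546872 0.6157021558325225 expect x 0.60861486
-0.11 28 [ 0.60713193 -0.11034676  0.12422238] 0.5987753485612953 0.617566611504138 expect x 0.60803186
-0.12 45 [ 0.60718455 -0.12020694  0.12398471] 0.5996933676342178 0.6166229551409875 expect x 0.60744886
-0.13 16 [ 0.6076191  -0.12570411  0.11972216] 0.6022859989031304 0.612533747421295 expect x 0.60686586
```

```bash

python3 -m pendant '[{"claw":0,"linear":[4,0,0],"twist":0},{"claw":0,"linear":[4,0,0],"twist":0},{"claw":0,"linear":[3,0,0],"twist":0},{"claw":0,"linear":[3,0,0],"twist":0},{"claw":0,"linear":[2,0,0],"twist":0},{"claw":0,"linear":[0,0,0],"twist":0},{"claw":0,"linear":[0,0,0],"twist":0},{"claw":0,"linear":[0,0,0],"twist":0},{"claw":0,"linear":[0,0,0],"twist":0},{"claw":0,"linear":[0,0,0],"twist":0}]'
python3 -m pendant '[{"claw":0,"linear":[1,0,0],"twist":0},{"claw":0,"linear":[1,0,0],"twist":0},{"claw":0,"linear":[1,0,0],"twist":0},{"claw":0,"linear":[0,0,0],"twist":0},{"claw":0,"linear":[0,0,0],"twist":0},{"claw":0,"linear":[0,0,0],"twist":0},{"claw":0,"linear":[0,0,0],"twist":0},{"claw":0,"linear":[0,0,0],"twist":0},{"claw":0,"linear":[0,0,0],"twist":0},{"claw":0,"linear":[0,0,0],"twist":0}]'
python3 -c "
from h import *
rel()"
```

```text
clock: 14.93
tool_pos: [0.6109, -0.0812, 0.1069]
orientation: [-136.7, 90.0, -50.1]
force: [-0.7, -4.0, 6.1]
opening: 0.0006
clock: 15.77
tool_pos: [0.6119, -0.0815, 0.1061]
orientation: [-106.9, 89.8, -20.3]
force: [-4.7, -3.0, 19.8]
opening: 0.001
clock 15.7667 tcp [ 0.6119 -0.0815  0.1061] a 176.7 F [-4.7 -3.  19.8] op 0.001 q [ 11.  21. -16.   0. -53. -14.]
rel post in tool y,z mm -2.2099872880582 -77.32176468682968
```

```bash

python3 -m pendant '[{"claw":0,"linear":[1,0,0],"twist":0},{"claw":0,"linear":[0,0,0],"twist":0},{"claw":0,"linear":[0,0,0],"twist":0},{"claw":0,"linear":[0,0,0],"twist":0},{"claw":0,"linear":[0,0,0],"twist":0},{"claw":0,"linear":[0,0,0],"twist":0},{"claw":0,"linear":[0,0,0],"twist":0},{"claw":0,"linear":[0,0,0],"twist":0},{"claw":0,"linear":[0,0,0],"twist":0},{"claw":0,"linear":[0,0,0],"twist":0}]'
python3 -m pendant '[{"claw":0,"linear":[-5,0,0],"twist":0},{"claw":0,"linear":[-15,0,0],"twist":0},{"claw":0,"linear":[-25,0,0],"twist":0},{"claw":0,"linear":[-25,0,0],"twist":0},{"claw":0,"linear":[-25,0,0],"twist":0},{"claw":0,"linear":[-25,0,0],"twist":0},{"claw":0,"linear":[-25,0,0],"twist":0},{"claw":0,"linear":[-25,0,0],"twist":0},{"claw":0,"linear":[0,0,0],"twist":0},{"claw":0,"linear":[0,0,0],"twist":0}]'
python3 -m pendant '[{"claw":0,"linear":[0,30,0],"twist":0},{"claw":0,"linear":[0,30,0],"twist":0},{"claw":0,"linear":[0,30,0],"twist":0},{"claw":0,"linear":[0,30,0],"twist":0},{"claw":0,"linear":[0,30,0],"twist":0},{"claw":0,"linear":[0,0,0],"twist":0},{"claw":0,"linear":[0,0,0],"twist":0},{"claw":0,"linear":[0,0,0],"twist":0},{"claw":0,"linear":[0,0,0],"twist":0},{"claw":0,"linear":[0,0,0],"twist":0}]'
python3 - <<'E'
from h import *
rel()
im,d=snapshot("side");cv2.imwrite('pics/c6.png',cv2.resize(im[170:310,250:450],(800,560))[:,:,::-1])
p,R,t=P("side")
v,u=np.mgrid[:400,:640];X=(np.stack([(u-p["cx"])/p["fx"]*d,(v-p["cy"])/p["fy"]*d,d],-1)-t)@R
m=(u>340)&(u<375)&(v>235)&(v<275)&(X[...,2]>.085)&(X[...,2]<.15)&(d>0)
q=X[m]
for y in(-.07,-.08,-.09,-.1,-.11,-.12):
    k=q[abs(q[:,1]-y)<.005]
    if len(k):print(y,len(k),np.round(k.mean(0),4),"zmax",np.percentile(k[:,2],90).round(4))
# strap bar top
s=np.radians(176.66-90);e=np.array([np.cos(s),np.sin(s)])
for r in(.06,.075,.085,.115):
    for z in(.075,):
        w=w2p("side",[*(post+r*e),z]);print(r,w,p2d("side",w,d))
for q in(85,90):
    s=np.radians(176.66-q);print(q,w2p("side",[*(post+.1*np.array([np.cos(s),np.sin(s)])),.089]))
E
```

```text
clock: 16.6
tool_pos: [0.6126, -0.0816, 0.1058]
orientation: [-103.1, 89.7, -16.4]
force: [-4.2, -3.9, 21.5]
opening: 0.0003
clock: 17.43
tool_pos: [0.6114, -0.0802, 0.2734]
orientation: [-58.8, 89.8, 27.8]
force: [0.5, 0.2, -2.2]
opening: 0.0005
clock: 18.27
tool_pos: [0.4615, -0.0719, 0.2717]
orientation: [100.1, 89.9, -173.3]
force: [-0.2, -0.8, -0.1]
opening: 0.0004
clock 18.2667 tcp [ 0.4615 -0.0719  0.2717] a 176.6 F [-0.2 -0.8 -0.1] op 0.0004 q [ 15.  -1. -20.  -0. -71. -19.]
rel post in tool y,z mm 148.37903046858148 -76.6210198403563
-0.07 23 [ 0.6107 -0.0699  0.106 ] zmax 0.1083
-0.08 33 [ 0.6109 -0.08    0.1063] zmax 0.1088
-0.09 30 [ 0.6095 -0.0898  0.1056] zmax 0.1079
-0.1 28 [ 0.6103 -0.0996  0.1058] zmax 0.1081
-0.11 30 [ 0.6087 -0.1099  0.1062] zmax 0.1086
-0.12 47 [ 0.6093 -0.1202  0.1053] zmax 0.1092
0.06 [345.20672501 221.97190654] [0.61749558 0.05485047 0.0758043 ]
0.075 [344.27670567 217.84121586] [0.61789048 0.06775165 0.0777162 ]
0.085 [343.6683481  215.13918934] [0.61899957 0.07999264 0.07560838]
0.115 [341.89695828 207.27154288] [0.61711108 0.09366436 0.0899544 ]
85 [339.42129909 207.29548202]
90 [342.88061457 206.91575383]
```

View pics/c6.png

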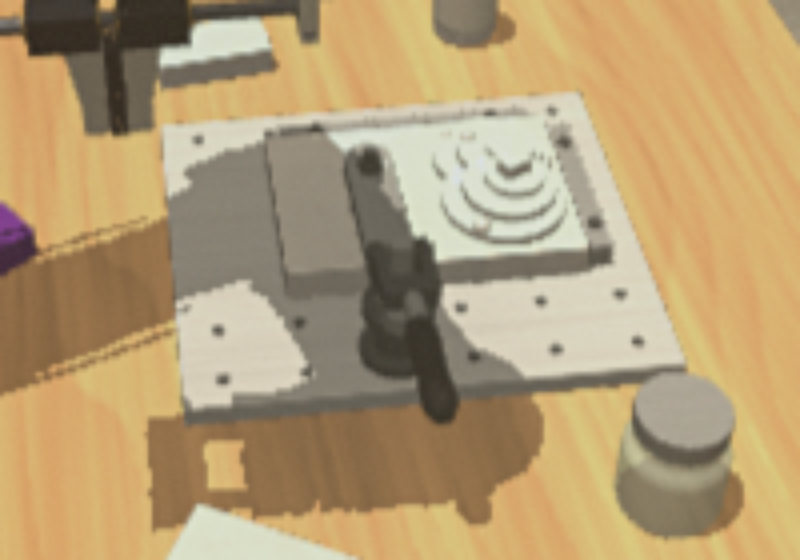

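```bash
python3 -c "
from plant import *
print(close_job())"
```

```text
the job is handed in; nothing more can be done
None
```

The model is clamped and the job is handed in. I pushed the strap round with the back of the closed fingers until it met its stop. I then pressed the cam lever down with the fingertips and backed the arm off, clear of everything.

**Strap:** The push force rose from about 1 N to 11 N while the strap barely moved, so it was against its stop. With the arm out of the way, the nut at its end appeared at column 342.7. Exactly square predicts column 342.9.

**Lever:** It stopped hard at about 20 N. Afterwards the grip was level to within about 1° along its length (z about 0.106 m).

**Pad:** The bar's top measured about 76 mm above the bench, down from 80 mm, which fits the pad being drawn down onto the model. I did not see the pad touch directly.

**Other things:** In the last picture the model still sat in its corner fences. The glue bottle, jar and offcut looked where they had been, though I did not measure them again.

**Disagreement:** The lever's line in the depth readings came out about 1.5° off square. I took this as measurement noise, since the nut position and the stop force both showed the strap square.

Robot time was about 18 s of the 59 s allowed, and no wrist force reading exceeded about 22 N.

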